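Ball watch into its deep case

TASK

The glass ball watch is repaired and goes back in its deep round leather case, but the hand magnifier has been left lying across the case's mouth. Take the magnifier off and lay it gently flat inside the shallow wooden tool tray; then lift the ball watch from its ring stand and lower it gently, dial still up, into the cork ring at the bottom of the case; it is glass, so do not drop it, knock it or put it down elsewhere. Leave the screwdriver stand, the loupe and the little jar where they are.

Things in the scene. Friction and masses are not known exactly. Their poses are not given: they have to be found in the camera images.
- case: deep round open case of black leather, upright and fixed to the bench: outside diameter 146 mm, inside diameter 136 mm, height 82 mm, floor 5 mm thick. On the middle of the floor a fixed cork ring, outside diameter 52 mm, hole diameter 36 mm, 20 mm high. Origin: centre of its underside; z up
- case_seat (a point): centre of the cork ring's top face inside the case, 25 mm above the case's underside and 57 mm below its rim. The ball rests with its centre 21 mm above this point
- case_mouth (a point): centre of the case's mouth, level with the rim, 82 mm above the bench
- magnifier: hand magnifier lying flat across the case's mouth, 186 mm long, 12 mm thick, about 130 g: round lens in a steel frame 76 mm across, straight dark wooden handle 16 mm wide. Origin: middle of its length, on the underside; x along the handle away from the lens (lens centre x = -55 mm, handle x = -17 to +93 mm), z up; balances near x = -10 mm
- magnifier_grip (a point): point on the handle's axis close to the lens frame (x = +4 mm), at half thickness: a good place to grip across the 16 mm width
- magnifier_lens (a point): centre of the lens, at half thickness, 59 mm from magnifier_grip
- tray: shallow open wooden tool tray fixed to the bench, outside 250 mm (its x) by 124 mm (its y), 20 mm high, walls and floor 5 mm thick, empty. Origin: centre of its underside; z up
- ball: ball watch: a smooth clear glass ball 56 mm in diameter, 160 to 240 g, with a round white dial seen from above through the glass. Origin: the ball's centre; its z points out of the dial, up at the start. It stands in the ring stand, centre 46 mm above the bench
- stand: round dark wooden ring stand for the ball, fixed to the bench, outside diameter 52 mm (50 mm at its top), 25 mm high. Origin: centre of its underside
- driver_stand: bystander: round screwdriver stand, 90 mm across (the drivers spread to 95 mm), 110 mm high with its drivers, loose. Origin: centre of its underside
- loupe: bystander: black tapered eye loupe standing upright, 38 mm across, 36 mm high, loose. Origin: centre of its underside
- parts_jar: bystander: small closed glass jar, 44 mm across, 40 mm high, loose. Origin: centre of its underside
Mind the look-alikes: they are no part of the job. There is more than one size of the case; the one meant has the size given above. Of the things like the magnifier, leave any that is red; of the rest the smaller one is meant.

How it is judged:
By the outcome, as a careful person would: the job done as asked, in the order asked, and still so for the second after the job is handed in, with the robot touching nothing.
It also fails if it takes over 58 s, if anything falls off the work surface, if the arm or the gripper's body presses on something with over 40 N, if the wrist force passes 120 N, or if a joint passes its speed limit or range.

ROBOT

A 7-joint arm with a two-finger parallel gripper is mounted at the origin on the work surface. World frame = base frame: x ahead of the robot, y to its left, z up, the work surface at z = 0. Lengths are in m, angles in rad, forces in N, time in s.
With the tool pointing down it reaches from about 0.425 to 0.95 m from the base axis. Payload 4.7 kg.
Tool frame: the origin (TCP) lies on the centre line of the jaws, within the pads' length; the fingertips stand robot.nose_length ahead of it and the grasp point (between the pads) lies 8 mm behind it (robot.nose_length is the distance from the TCP to the fingertips, in m); z points along the fingers, y is the line along which they close (so a half turn about z gives the same grasp; the last joint's range is limited). The gripper opens to 85 mm and grips with 20 to 120 N. Pads are 22 mm wide; open, the fingers measure 114 mm over their backs; the gripper's body (76 mm by 85 mm) begins 54 mm behind the grasp point. The pads swing forward as they close: fully open they stand 13 mm farther back than shut.
Start: joints at [1.081, 0.469, -0.049, 1.532, 0.024, 1.141, -0.082], TCP at [0.3, -0.605, 0.242] pointing down, gripper open.
Joint ranges: [-2.59, 2.59], [-0.33, 1.99], [-1.39, 1.29], [0.1, 2.45], [-1.04, 4.18], [0.21, 1.99], [-2.66, 2.66]. Speed limits (rad/s): [2.57, 2.57, 3.14, 3.14, 3.14, 3.14, 3.14].

INTERFACE

Orientations are given as [roll, pitch, yaw] about the fixed x, y, z axes, in that order (R = Rz(yaw) Ry(pitch) Rx(roll)).
In Python, from plant import robot gives the robot as it stands. Calls block until the motion is done:
- robot.goto(position, orientation): joint-space move of the TCP to a pose.
- robot.move_straight(position, vel=0.15, attitude=None, contact_N=None): straight line of the TCP; attitude=None keeps the orientation; vel is the mean speed in m/s. With contact_N (N) it stops when the force on the tool has changed by that much, and returns True; else False.
- robot.move_joints(angles): joint-space move.
- robot.grip(opening, strength=None): opening from 0.0 (shut) to 1.0 (fully open); strength is the grip in N (None keeps the last); returns when the fingers have stopped.
- robot.sleep(seconds).
- robot.inverse_kinematics(position, orientation): joint angles nearest the present ones, or None.
- robot.sense(): the state.
- robot.grab_frame(name): name is "scene" or "top"; returns a dict with "image" (384x512x3 uint8, red, green, blue), "range_z" (384x512 float32, m along the optical axis (not along the pixel's ray), 0 where there is no reading), "fx", "fy", "cx", "cy" (pixels), "dist_coeffs" ([k1, k2, p1, p2, k3] as OpenCV has them; the pictures are not rectified), "R" (3x3) and "t" (3): a world point X has camera coordinates R X + t. Camera axes: x right, y down, z forward; pixel columns grow to the right and rows downward; lengths in m; the calibration is good to about 2 mm. A picture is of the moment at which its call begins.
A pose or a line that the arm cannot do raises robot.IKError and nothing moves.
- robot.close_job(): hands the job in; it is judged then, once.
The state is a dict: "t": time; "joint_pos": joint angles; "joint_velocities": joint speeds; "effort": joint torques, N m; "tcp_pos": TCP position; "tcp_rot": TCP orientation; "wrist_force": force on the tool from outside, world axes, zero at the start; "torque": the same for the moment, N m; "opening": opening from 0.0 (shut) to 1.0 (fully open); "gripper_force": force on a finger pad.
Only numpy, scipy, OpenCV 4.12 (cv2) and the standard library are available. Lean on these libraries where they do the work, as an engineer would, in place of code of your own. Each camera call takes 0.05 s, during which the arm holds its last target. There are 200 camera calls.

## Working session

There is one attempt and no reset: what is moved stays moved. The work goes in short steps, each a Python script; the robot and the scene stay as the last script left them, time stands still between calls to the robot, and variables do not carry over. Pictures are saved under pics/ and viewed, at most 10 in all, crops included, and the job is handed in when it is done.

```bash
ls; mkdir -p pics
python3 - <<'E'
from plant import robot
import cv2, numpy as np, pickle
for n in("top","scene"):
    f=robot.grab_frame(n); pickle.dump(f,open(n+".pkl","wb"))
    cv2.imwrite(f"pics/{n}0.png",cv2.resize(f["image"][:,:,::-1],(768,576)) )
    print(n,f["fx"],f["fy"],f["cx"],f["cy"],f["dist_coeffs"],f["R"],f["t"])
s=robot.sense();print(s,robot.nose_length)
E
```

```text
pics
top 387.3740896558195 387.3740896558195 250.20316163230214 188.84936058325718 [-0.01277646  0.          0.          0.          0.        ] [[-0.00235234 -0.9996821  -0.0251031 ]
 [-0.98152659  0.0071107  -0.19119358]
 [ 0.1913113   0.02418961 -0.98123129]] [0.05656862 0.53254295 1.08460849]
scene 456.8103676403486 456.8103676403486 253.23664306432153 194.24026417055336 [0.0384654 0.        0.        0.        0.       ] [[ 0.84477013  0.53503575  0.01000911]
 [ 0.37620336 -0.58047931 -0.72215982]
 [-0.38057124  0.6138245  -0.69165382]] [-0.45604135 -0.08905378  1.72748121]
{'t': 0.1, 'joint_pos': array([ 1.08108639,  0.46939738, -0.04859369,  1.53354992,  0.02409565,
        1.14099331, -0.0823212 ]), 'joint_velocities': array([-0.00051428, -0.00207175, -0.00041463, -0.00441943,  0.00083179,
        0.00064541, -0.000569  ]), 'effort': array([ 1.00848549e-03, -5.11516428e+01, -4.66180150e-02, -2.38390088e+01,
        1.07544454e-02,  4.39097392e-03,  2.96916710e-05]), 'tcp_pos': array([ 0.2999501 , -0.60414502,  0.24135205]), 'tcp_rot': array([-3.13983093e+00,  5.66477431e-05,  4.60814327e-01]), 'wrist_force': array([-0.24038082,  0.00251589, -0.16971702]), 'torque': array([ 0.02920128,  0.04509763, -0.02822989]), 'gripper_force': 0.0, 'opening': 0.9992196635761755} 0.011
```

View pics/top0.png

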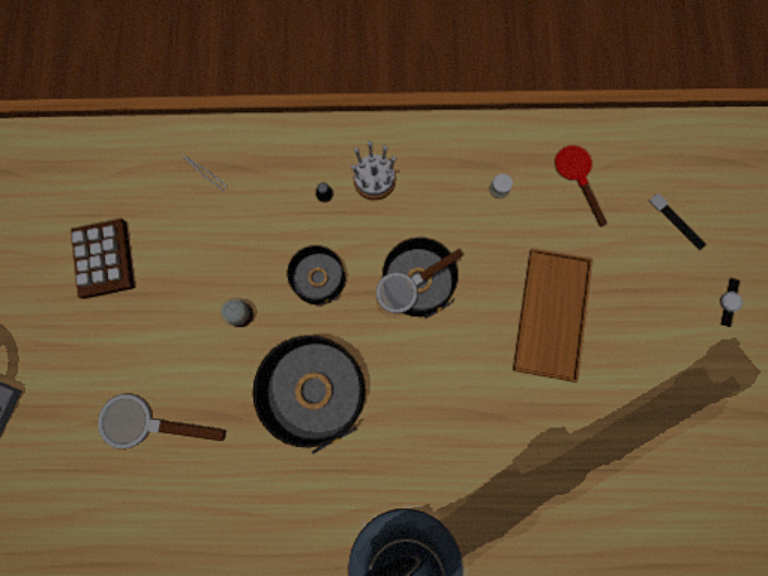

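View pics/scene0.png

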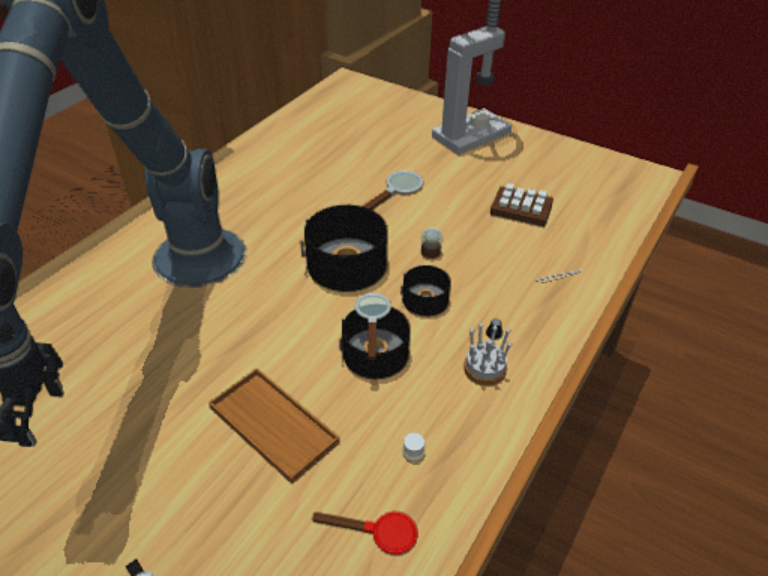

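The top picture (768 px display) shows these candidates:
- **Cases:** (317,275) small, (420,278) medium with a magnifier on it, (310,390) large.
- **Magnifiers:** (397,292)–(460,253) on the medium case, (125,420) larger, (573,163) red.
- **Other items:** ball (237,312), tray (552,315), driver stand (375,178), loupe (324,191), jar (501,185).

I choose the medium case and the magnifier lying on it, and will check their sizes.

```bash
cat > h.py <<'E'
import numpy as np, cv2, pickle
def cloud(f):
    v,u=np.mgrid[0:384,0:512]
    K=np.array([[f["fx"],0,f["cx"]],[0,f["fy"],f["cy"]],[0,0,1]])
    n=cv2.undistortPoints(np.stack([u,v],-1).reshape(-1,1,2).astype(np.float64),K,np.array(f["dist_coeffs"])).reshape(384,512,2)
    ray=np.dstack([n,np.ones((384,512))])
    R,t=np.array(f["R"]),np.array(f["t"])
    return (ray*f["range_z"][...,None]-t)@R, ray@R, -R.T@t
def plane(f,uv,z):   # pixel -> point on plane z
    _,d,c=cloud(f); uv=np.atleast_2d(uv).astype(int); r=d[uv[:,1],uv[:,0]]
    return c+r*((z-c[2])/r[:,2])[:,None]
def circ(p):
    A=np.c_[2*p[:,:2],np.ones(len(p))]; s=np.linalg.lstsq(A,(p[:,:2]**2).sum(1),rcond=None)[0]
    return s[:2],np.sqrt(s[2]+s[0]**2+s[1]**2)
E
python3 - <<'E'
from h import *
fs={n:pickle.load(open(n+".pkl","rb")) for n in("top","scene")}
f=fs["top"]; X,d,c=cloud(f); print("cam",c)
for n,u,v,r in(("small",211,183,24),("case",280,185,32),("large",207,260,42)):
    Q=X[v-r-6:v+r+6,u-r-6:u+r+6].reshape(-1,3)
    print(n,"zmax pctl",np.percentile(Q[:,2],[50,90,97,99.5]))
im=cv2.cvtColor(f["image"],cv2.COLOR_RGB2HSV)
# rim by depth, both views
for n in fs:
    P,_,_=cloud(fs[n]); ok=fs[n]["range_z"]>0
    cen=plane(f,[280,185],.08)[0]
    hsv=cv2.cvtColor(fs[n]["image"],cv2.COLOR_RGB2HSV)
    near=ok&(np.hypot(P[...,0]-cen[0],P[...,1]-cen[1])<.12)
    m=near&(abs(P[...,2]-.082)<.004)&(hsv[...,2]<45)
    q=P[m]; cc,r=circ(q)
    for _ in range(5):
        e=abs(np.hypot(*(q[:,:2]-cc).T)-r); q=q[e<max(.004,np.median(e)*2)]; cc,r=circ(q)
    print(n,"rim",cc,r,len(q))
    m=near&(P[...,2]>.087)&(P[...,2]<.105); q=P[m]
    print(n,"mag",len(q),np.median(q[:,2]))
    h=m&(hsv[...,0]<20)&(hsv[...,1]>90)&(hsv[...,2]<140)
    q=P[h][:,:2]; mu=q.mean(0); w,V=np.linalg.eigh(np.cov(q.T)); s=(q-mu)@V[:,1]
    print("handle",len(q),mu,V[:,1],s.min(),s.max())
    l=m&~h; q=P[l][:,:2]; print("lens pts",q.mean(0),len(q),q.min(0),q.max(0))
    # tray
    tc=plane(f,[368,210],.005)[0]
    near=ok&(np.hypot(P[...,0]-tc[0],P[...,1]-tc[1])<.16)&(hsv[...,0]<16)&(hsv[...,1]>120)
    cs=max(cv2.findContours(near.astype(np.uint8),0,1)[0],key=cv2.contourArea)[:,0]
    mm=np.zeros((384,512),np.uint8); cv2.drawContours(mm,[cs[:,None]],-1,1,-1)
    q=P[(mm>0)&ok&(P[...,2]<.03)]
    print("tray",cv2.minAreaRect(q[q[:,2]>.003][:,:2].astype(np.float32)*1000),np.median(q[:,2]))
    # ball and stand
    bc=plane(f,[158,208],.046)[0]
    q=P[ok&(np.hypot(P[...,0]-bc[0],P[...,1]-bc[1])<.05)&(P[...,2]>.012)]
    print("ball approx",bc,len(q),q.mean(0) if len(q) else 0,np.percentile(q[:,2],[5,50,99]) if len(q) else 0,q.min(0),q.max(0))
t=fs["top"]["image"][:,:,::-1]
a=cv2.resize(t[150:220,240:320],(400,350),interpolation=2); b=cv2.resize(t[180:235,125:190],(400,350),interpolation=2)
cv2.imwrite("pics/crop1.png",cv2.convertScaleAbs(np.hstack([a,b]),alpha=1.6))
E
```

```text
cam [0.31534027 0.02652762 1.16749063]
small zmax pctl [0.00152516 0.02897245 0.06171837 0.0740328 ]
case zmax pctl [0.00208183 0.09027113 0.09387025 0.09733303]
large zmax pctl [0.00393682 0.07357075 0.11240815 0.11575572]
top rim [ 0.54580714 -0.03159218] 0.0695998104076584 125
top mag 789 0.09158622987990098
handle 179 [ 0.56218102 -0.07196052] [-0.52856451  0.84889314] -0.047383704583059544 0.06368210610698591
lens pts [0.51173799 0.00990459] 610 [ 0.4726519  -0.11214592] [0.58772423 0.05092052]
tray ((477.343505859375, -301.7038269042969), (130.0060272216797, 250.7404327392578), 79.0997085571289) 0.005195973130948634
ball approx [0.47855779 0.32567974 0.046     ] 317 [0.47728565 0.32413716 0.06088498] [0.02077969 0.06531173 0.07688119] [0.4535097  0.30120808 0.01216254] [0.50757252 0.35556729 0.07908501]
scene rim [ 0.55003263 -0.03423589] 0.06965742672523809 112
scene mag 456 0.09164837473271253
handle 121 [ 0.56618418 -0.07379181] [-0.53209745  0.84668312] -0.04680317868398553 0.05039537531138029
lens pts [0.51435061 0.00957373] 335 [ 0.47476277 -0.11330022] [0.61653244 0.05162304]
tray ((479.2737121582031, -300.5329284667969), (125.4050521850586, 253.4205780029297), 79.62287139892578) 0.005924084978530587
ball approx [0.47855779 0.32567974 0.046     ] 230 [0.48980678 0.31663979 0.04900569] [0.01482218 0.05435128 0.0755024 ] [0.45932743 0.29478865 0.0124145 ] [0.51104797 0.34637886 0.07731455]
```

View pics/crop1.png

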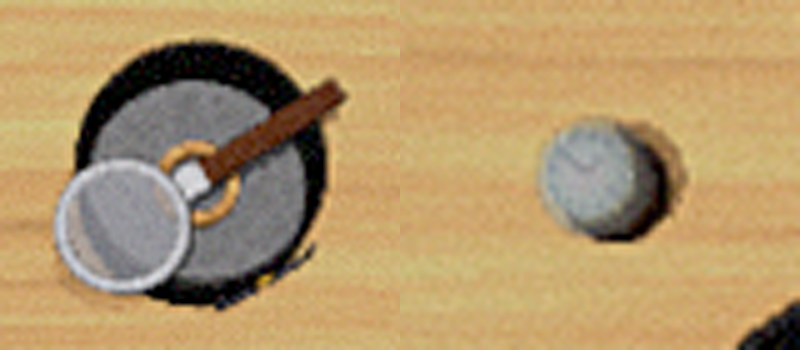

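The crop confirms the choice. The medium case rim fits a mean radius of 69.6 mm (146/136 case). The magnifier on it has a steel lens at crop (125,225), about 76 mm across, a handle to (345,90) and its collar at (190,182). The right half shows the ball and its dial at (595,170). Next I fit the ball, check reachability and make the first move.

```bash
cat > m.py <<'E'
from plant import robot
import numpy as np
pi=np.pi
def ik(p,yaw): return robot.inverse_kinematics(list(p),[pi,0,yaw])
def st(tag=""):
    s=robot.sense(); print(tag,"t %.2f"%s["t"],"tcp",s["tcp_pos"].round(4),"yaw %.2f"%s["tcp_rot"][2],"F",s["wrist_force"].round(2),"open %.3f gf %.1f"%(s["opening"],s["gripper_force"])); return s
E
python3 - <<'E'
from h import *; from m import *
from scipy.optimize import least_squares
fs={n:pickle.load(open(n+".pkl","rb")) for n in("top","scene")}
for n in fs:
    P,_,_=cloud(fs[n]); q=P[(np.hypot(P[...,0]-.478,P[...,1]-.325)<.045)&(P[...,2]>.04)&(fs[n]["range_z"]>0)]
    r=least_squares(lambda c:np.linalg.norm(q-c,axis=1)-.028,[.478,.325,.046],loss="soft_l1",f_scale=.002)
    print(n,"ball",r.x,np.abs(r.fun).mean(),len(q))
P,_,_=cloud(fs["top"])
for nm,z0,z1,c in(("large",.105,.118,(.36,.22)),("small",.056,.068,(.55,.19))):
    q=P[(np.hypot(P[...,0]-c[0],P[...,1]-c[1])<.14)&(P[...,2]>z0)&(P[...,2]<z1)]; print(nm,circ(q),len(q))
G=(.542,-.0373); a=np.radians(-57.9); b=np.radians(-10.6); T=(.4783+.004*np.cos(b),-.3011+.004*np.sin(b))
for k in(0,pi):
    for p,y in((G,a),(T,b)):
        for z in(.03,.22):
            j=ik((*p,z),y+k); print(k,p,z,None if j is None else np.round(j,2))
for y in np.radians([-52,-30,0,20,38,60,90,128]): # closing axis angle = yaw+90
    print("ball yaw",y.round(2),[None if (j:=ik((*p,z),y)) is None else j[[0,5,6]].round(2) for p,z in(((.48,.322),.036),((.548,-.033),.036))])
E
```

```text
top ball [0.48061673 0.33000595 0.04668072] 0.0011881322903694936 290
scene ball [0.48244791 0.33058658 0.0468791 ] 0.0022732735616502985 159
large (array([0.32822758, 0.17478025]), np.float64(0.09589026560198417)) 460
small (array([0.52096375, 0.21372684]), np.float64(0.08319062874714303)) 215
0 (0.542, -0.0373) 0.03 [-0.03  0.54  0.03  2.02 -0.03  0.59 -2.56]
0 (0.542, -0.0373) 0.22 [ 0.12  0.28 -0.15  1.87  0.05  0.99 -2.64]
0 (np.float64(0.48223174139659825), np.float64(-0.30183580540245086)) 0.03 [ 0.49  0.57 -0.01  1.96  0.01  0.62 -1.28]
0 (np.float64(0.48223174139659825), np.float64(-0.30183580540245086)) 0.22 [ 0.52  0.32 -0.05  1.81  0.02  1.01 -1.29]
3.141592653589793 (0.542, -0.0373) 0.03 [ 0.43  0.61 -0.58  1.99  0.52  0.69  0.09]
3.141592653589793 (0.542, -0.0373) 0.22 [ 0.53  0.35 -0.67  1.84  0.25  1.03  0.31]
3.141592653589793 (np.float64(0.48223174139659825), np.float64(-0.30183580540245086)) 0.03 [ 0.89  0.63 -0.55  1.93  0.49  0.71  1.44]
3.141592653589793 (np.float64(0.48223174139659825), np.float64(-0.30183580540245086)) 0.22 [ 1.    0.39 -0.66  1.79  0.27  1.05  1.62]
ball yaw -0.91 [array([-1.3 ,  0.83, -2.39]), array([-0.02,  0.61, -2.5 ])]
ball yaw -0.52 [array([-1.05,  0.69, -2.32]), array([ 0.05,  0.61, -2.18])]
ball yaw 0.0 [array([-0.28,  0.72, -2.63]), array([ 0.13,  0.62, -1.74])]
ball yaw 0.35 [array([-0.23,  0.74, -2.33]), array([ 0.18,  0.63, -1.44])]
ball yaw 0.66 [array([-0.22,  0.75, -2.04]), array([ 0.23,  0.64, -1.18])]
ball yaw 1.05 [array([-0.15,  0.79, -1.72]), array([ 0.3 ,  0.66, -0.87])]
ball yaw 1.57 [array([-0.  ,  0.9 , -1.35]), array([ 0.36,  0.68, -0.41])]
ball yaw 2.23 [array([ 0.05,  0.96, -0.75]), array([0.44, 0.71, 0.17])]
```

Run:
```python
from h import *; from m import *
a=np.radians(-57.9)+pi; G=(.542,-.0373)
robot.grip(.55,40)
robot.goto([*G,.17],[pi,0,a]); st("above")
print(robot.move_straight([*G,.093],.1,contact_N=8)); st("down")
robot.grip(0,50); st("gripped")
robot.move_straight([*G,.19],.1); st("lift")
f=robot.grab_frame("scene"); pickle.dump(f,open("s1.pkl","wb"))
cv2.imwrite("pics/s1.png",cv2.resize(f["image"][100:320,100:400,::-1],(800,586)))
```

```text
above t 2.78 tcp [ 0.5422 -0.0389  0.1699] yaw 2.13 F [-0.4   0.38  0.15] open 0.552 gf 0.0
False
down t 3.70 tcp [ 0.5426 -0.0372  0.0935] yaw 2.13 F [-0.91  0.54 -0.43] open 0.549 gf 0.0
gripped t 4.08 tcp [ 0.5424 -0.0374  0.0938] yaw 2.13 F [-1.4  -0.28  5.18] open 0.168 gf 51.2
lift t 5.20 tcp [ 0.5415 -0.0374  0.1893] yaw 2.13 F [-0.44  0.13 -1.3 ] open 0.169 gf 50.3
```

View pics/s1.png

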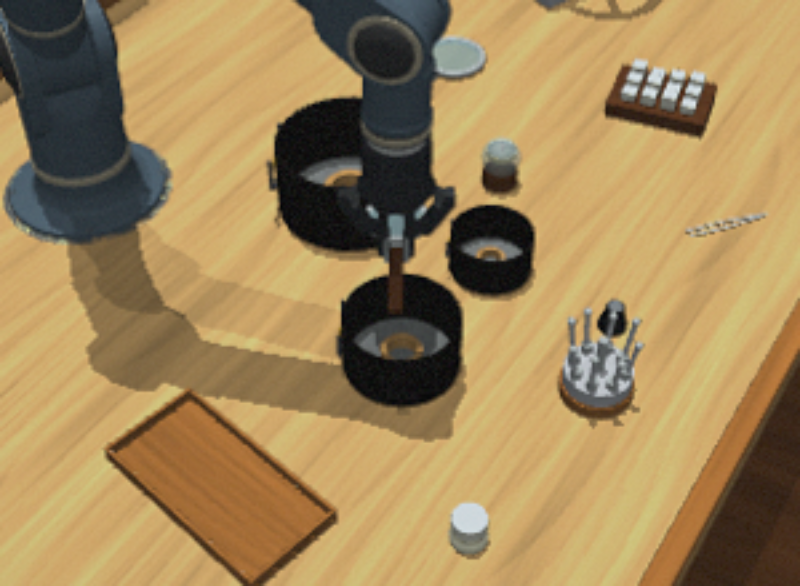

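The magnifier hangs from the gripper at (395,225), with its handle towards (395,310) and apparently level. The case is clear, with its cork ring at (400,345). Next I lay it in the tray.

Run:
```python
from h import *; from m import *
f=pickle.load(open("s1.pkl","rb")); P,_,_=cloud(f); hsv=cv2.cvtColor(f["image"],cv2.COLOR_RGB2HSV)
d=np.array([.53,-.848]); q=P[(P[...,2]>.15)&(hsv[...,0]<20)&(hsv[...,1]>90)&(np.hypot(P[...,0]-.565,P[...,1]+.075)<.07)]
s=(q[:,:2]-[.542,-.0373])@d; print("handle slope",np.polyfit(s,q[:,2],1),s.min(),s.max(),len(q))
b=np.radians(-10.6); T=(.4783+.004*np.cos(b),-.3011+.004*np.sin(b)); y=b+pi
robot.goto([*T,.19],[pi,0,y]); st("over")
robot.move_straight([*T,.04],.12); st()
print(robot.move_straight([*T,.013],.025,contact_N=2.5)); st("down")
```

```text
handle slope [-0.73046149  0.23885665] -0.010635674832797903 0.09009086389303365 170
over t 6.40 tcp [ 0.4827 -0.3005  0.1899] yaw 2.96 F [ 0.49  0.8  -0.62] open 0.167 gf 50.3
 t 7.80 tcp [ 0.4828 -0.3021  0.0408] yaw 2.96 F [-0.12 -0.24 -0.68] open 0.165 gf 50.3
True
down t 8.66 tcp [ 0.4821 -0.3018  0.0168] yaw 2.96 F [ 0.22 -0.24  4.2 ] open 0.175 gf 51.0
```

Run:
```python
from h import *; from m import *
robot.grip(.4,30); s=st("open")
p=s["tcp_pos"]; robot.move_straight([p[0],p[1],.16],.12)
B=(.4815,.330)
robot.goto([.46,.0,.26],[pi,0,1.05]); robot.grip(1.0); robot.goto([*B,.16],[pi,0,1.05]); st("over ball")
f=robot.grab_frame("top"); pickle.dump(f,open("t2.pkl","wb"))
g=robot.grab_frame("scene"); pickle.dump(g,open("s2.pkl","wb"))
a=cv2.resize(f["image"][:300,100:440,::-1],(400,353)); b=cv2.resize(g["image"][80:350,100:400,::-1],(392,353))
cv2.imwrite("pics/p2.png",cv2.convertScaleAbs(np.hstack([a,b]),alpha=1.3))
# tray contents
P,_,_=cloud(f); q=P[(np.hypot(P[...,0]-.478,P[...,1]+.301)<.09)]
print("tray z pct",np.percentile(q[:,2],[5,50,90,98,100]))
# case centre and cork ring, both views
for n,F in(("top",f),("scene",g)):
    P,_,_=cloud(F); hsv=cv2.cvtColor(F["image"],cv2.COLOR_RGB2HSV); D=np.hypot(P[...,0]-.5475,P[...,1]+.033)
    q=P[(D<.085)&(abs(P[...,2]-.082)<.004)&(hsv[...,2]<60)]; cc,r=circ(q)
    for _ in range(6): e=abs(np.hypot(*(q[:,:2]-cc).T)-r); q=q[e<.005]; cc,r=circ(q)
    k=(D<.045)&(P[...,2]>.015)&(P[...,2]<.035)&(hsv[...,1]>70); w=P[k]
    print(n,"rim",cc,r,len(q),"cork",circ(w),len(w),(w[:,:2].min(0)+w[:,:2].max(0))/2)
```

```text
open t 8.98 tcp [ 0.4811 -0.3015  0.0159] yaw 2.96 F [-0.08  0.65  0.21] open 0.402 gf 0.0
over ball t 14.10 tcp [0.4825 0.3285 0.1601] yaw 1.05 F [ 0.39 -1.09 -0.31] open 0.996 gf 0.0
tray z pct [-0.00157793  0.00567688  0.01681535  0.02069584  0.02445108]
top rim [ 0.54583553 -0.03166199] 0.06956696424707641 185 cork (array([ 0.54611666, -0.03171131]), np.float64(0.022142610439790798)) 129 [ 0.54652937 -0.031954  ]
scene rim [ 0.5494154  -0.03350251] 0.06973798684839985 182 cork (array([ 0.54864662, -0.03212537]), np.float64(0.02110031096116489)) 81 [ 0.54781913 -0.02994073]
```

View pics/p2.png

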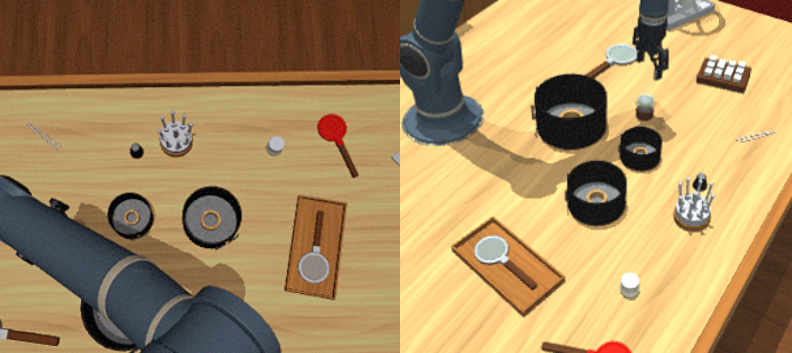

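The magnifier lies flat inside the tray, at top (317,250) and scene (505,260). The case is clear, with its cork ring at top (211,219), and the gripper is above the ball at scene (645,105). Next I grasp the ball.

Run:
```python
from h import *; from m import *
B=(.4815,.330)
print(robot.move_straight([*B,.08],.1,contact_N=8))
print(robot.move_straight([*B,.037],.06,contact_N=6)); st("down")
robot.grip(0,30); st("grip")
g=robot.grab_frame("scene")
robot.move_straight([*B,.055],.03); robot.sleep(.3); s=st("lift")
g2=robot.grab_frame("scene")
c=lambda F:cv2.resize(F["image"][90:190,240:350,::-1],(390,355),interpolation=2)
cv2.imwrite("pics/p3.png",cv2.convertScaleAbs(np.hstack([c(g),c(g2)]),alpha=1.4))
```

```text
False
False
down t 16.02 tcp [0.4816 0.3303 0.0372] yaw 1.05 F [ 0.25 -0.09  0.02] open 0.998 gf 0.0
grip t 16.41 tcp [0.4819 0.3302 0.0376] yaw 1.05 F [-0.43 -1.25  4.11] open 0.643 gf 31.0
lift t 17.51 tcp [0.4814 0.33   0.0549] yaw 1.05 F [ 0.01  0.55 -2.  ] open 0.635 gf 31.9
```

View pics/p3.png

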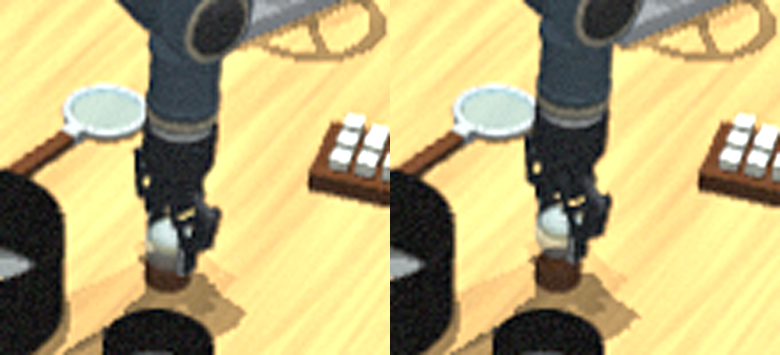

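The right half shows the ball lifted clear of its stand, at (550,225) above the stand at (557,270), firmly held. Next I carry it to the case.

Run:
```python
from h import *; from m import *
B=(.4815,.330); C=(.5475,-.0325)
robot.grip(0,45)
robot.move_straight([*B,.20],.12); st("up")
robot.move_straight([*C,.20],.15); robot.sleep(.2); st("over case")
f=robot.grab_frame("top"); g=robot.grab_frame("scene"); 
pickle.dump((f,g),open("p4.pkl","wb"))
a=cv2.resize(f["image"][130:240,220:340,::-1],(390,357),interpolation=2); b=cv2.resize(g["image"][130:270,190:340,::-1],(390,357),interpolation=2)
cv2.imwrite("pics/p4.png",cv2.convertScaleAbs(np.hstack([a,b]),alpha=1.4))
# held ball: sphere fit in scene view
from scipy.optimize import least_squares
P,_,_=cloud(g); hsv=cv2.cvtColor(g["image"],cv2.COLOR_RGB2HSV)
q=P[(np.hypot(P[...,0]-C[0],P[...,1]-C[1])<.035)&(P[...,2]>.17)&(P[...,2]<.235)&(hsv[...,2]>75)]
r=least_squares(lambda c:np.linalg.norm(q-c,axis=1)-.028,[*C,.208],loss="soft_l1",f_scale=.002); print(r.x,len(q),np.abs(r.fun).mean())
```

```text
up t 19.13 tcp [0.4811 0.3296 0.1991] yaw 1.05 F [-0.53 -0.61 -2.23] open 0.634 gf 48.0
over case t 21.94 tcp [ 0.5475 -0.0322  0.2   ] yaw 1.05 F [-0.07 -0.05 -1.47] open 0.626 gf 48.0
[ 0.54792773 -0.03190605  0.20834926] 149 0.0016909504237772647
```

View pics/p4.png

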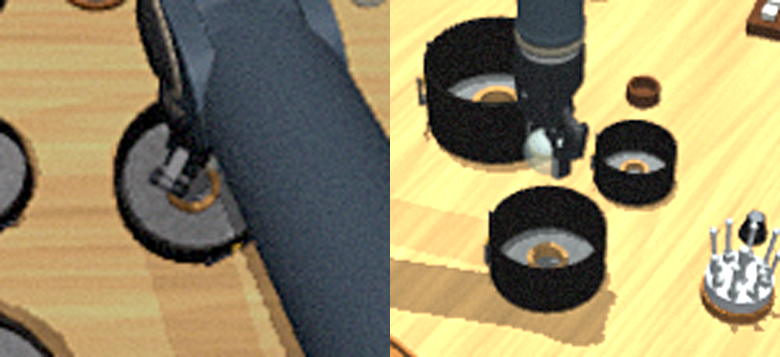

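The ball, at scene (545,145), is held above the case. Its fitted centre agrees with the case centre to about 1 mm. Next I lower it.

Run:
```python
from h import *; from m import *
C=(.548,-.0328)
print(robot.move_straight([*C,.10],.1)); st()
print(robot.move_straight([*C,.048],.06,contact_N=6)); st("near")
print(robot.move_straight([*C,.034],.015,contact_N=2)); st("contact")
```

```text
False
 t 23.19 tcp [ 0.5486 -0.0327  0.1006] yaw 1.05 F [ 0.91 -0.39 -2.18] open 0.632 gf 48.0
False
near t 24.21 tcp [ 0.5484 -0.0327  0.0483] yaw 1.05 F [-0.17  0.62 -1.66] open 0.635 gf 48.0
True
contact t 24.88 tcp [ 0.548  -0.0326  0.0377] yaw 1.05 F [-0.51 -0.44  2.43] open 0.634 gf 48.8
```

Run:
```python
from h import *; from m import *
robot.grip(0,20); robot.grip(.72); st("open"); robot.grip(.86); s=st("wide")
p=s["tcp_pos"]; robot.move_straight([p[0],p[1],.11],.06,contact_N=10); st("up1"); robot.move_straight([p[0],p[1],.22],.15); 
robot.goto([.46,-.35,.30],[pi,0,1.05]); st("clear")
f=robot.grab_frame("top"); g=robot.grab_frame("scene")
a=cv2.resize(f["image"][130:240,220:340,::-1],(390,357),interpolation=2); b=cv2.resize(g["image"][90:340,150:400,::-1],(390,357),interpolation=2)
cv2.imwrite("pics/p5.png",cv2.convertScaleAbs(np.hstack([a,b]),alpha=1.4))
P,_,_=cloud(f); q=P[(np.hypot(P[...,0]-.546,P[...,1]+.032)<.03)&(P[...,2]>.035)]; print(len(q),q.mean(0) if len(q) else 0,np.percentile(q[:,2],98) if len(q) else 0)
```

```text
open t 25.34 tcp [ 0.5463 -0.0333  0.0366] yaw 1.05 F [-0.29  0.61  0.11] open 0.723 gf 0.0
wide t 25.62 tcp [ 0.5469 -0.0333  0.037 ] yaw 1.05 F [-0.5  -0.49  0.52] open 0.861 gf 1.3
up1 t 26.99 tcp [ 0.5466 -0.0333  0.1096] yaw 1.05 F [-0.38 -0.61 -1.33] open 0.859 gf 0.0
clear t 29.15 tcp [ 0.4608 -0.3481  0.2996] yaw 1.05 F [1.36 0.4  0.31] open 0.862 gf 0.0
276 [ 0.5437137  -0.03120626  0.06475359] 0.07593572828942895
```

View pics/p5.png

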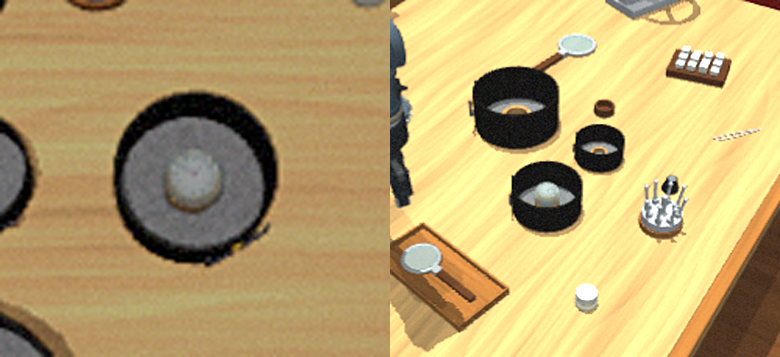

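The ball sits in the cork ring with its dial up, at top (193,178). The magnifier is flat in the tray, and the screwdriver stand, loupe and jar are where they were.

```bash
python3 -c "
from plant import robot
robot.sleep(.5); print(robot.close_job())"
```

```text
the job is handed in; nothing more can be done
None
```

The job is handed in: the magnifier lies flat in the tray, the ball watch sits dial up in the case's cork ring, and the other items were left alone (about 30 s of the 58 s used; no verdict was returned).

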